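# Fetch the next dial from behind the bottles

## Robot

A 6-joint arm with a two-finger parallel gripper is mounted at the origin on the work surface. World frame = base frame: x ahead of the robot, y to its left, z up, the work surface at z = 0. Lengths are in mm, angles in degrees, forces in N, time in s.
With the tool pointing down it reaches from about 300 to 850 mm from the base axis. Payload 4.2 kg.
Tool frame: the origin (TCP) lies midway between the tips of the shut fingers; the grasp point (between the pads) lies 19 mm behind it; z points along the fingers, y is the line along which they close (so a half turn about z gives the same grasp; the last joint's range is limited). The gripper opens to 91 mm and grips with 3 to 60 N. Pads are 32 mm wide; open, the fingers measure 118 mm over their backs; the gripper's body (76 mm by 178 mm) begins 60 mm behind the grasp point.
Start: joints at [68.812, 18.312, 89.639, -0, 72.044, -1.146], TCP at [197.061, 540.194, 213.976] pointing down, gripper open.
Joint ranges: [-177.97, 177.97], [-48.28, 115.42], [12.27, 149.76], [-77.06, 257.06], [2.81, 150.46], [-146.56, 146.56]. Speed limits (degrees/s): [147.25, 147.25, 180, 180, 180, 180].

## Interface

Orientations are given as [roll, pitch, yaw] about the fixed x, y, z axes, in that order (R = Rz(yaw) Ry(pitch) Rx(roll)).
In Python, from workcell import env gives the robot as it stands.
- The arm moves only by the shell command python3 -m jog 'ROWS' [FORCE]. ROWS is a JSON object of lists of equal length, an entry for each row: "jaw": the finger opening in mm, from 0 to 91.2; "slide": the shift along the tool's x, y, z in units of 30 mm (1.0 is 30 mm), a list of three; "spin": the turn about the tool's z in units of 8 degrees (1.0 is 8 degrees). In form: {"jaw": [jaw, ...], "slide": [[dx, dy, dz], ...], "spin": [spin, ...]}. A call has 1 to 10 rows; each row shifts and turns the commanded pose from where the row before left it, along the tool's axes as they then stand; what a row does not reach is not made up. A row lasts 1/10 s, in which the tool goes at most 50 mm and 8.59 degrees, less where a joint would pass 70% of its speed; a pose out of reach is approached as far as the arm can. A call is refused whole if a number of a shift passes 1 or a number of a turn 1, either way. A call with a gripper value outside its range is refused whole. The fingers move at their own pace and stop on an object; FORCE is the grip in N (left out, the last holds). Time passes only in rows, so rows that do not move let the fingers close. It gives the time, the measured TCP pose, the force, the opening and the grip force at its end, in the units of the state.
- env.state(): the state, without advancing time (a new reading comes with each control period).
- env.grab_frame(name): name is "scene" or "top" or "wrist"; returns the picture (400x640x3 uint8, red, green, blue); there is no depth.
- env.camera_model(name): a dict with "fx", "fy", "cx", "cy" (pixels), "camera_from_world" (4x4, takes a point from world to camera coordinates). Camera axes: x right, y up, looking along -z (the intrinsics and any distortion apply to the point x, -y, -z); pixel columns grow to the right and rows downward; lengths in mm; the calibration is good to about 2 mm. A picture is of the moment at which its call begins: read the wrist's pose just before it. camera_model takes no time and is no camera call; for the wrist camera it gives the pose at the moment of the call.
- env.job_done(): hands the job in; it is judged then, once.
The state is a dict: "time_s": time; "qpos": joint angles; "qvel": joint speeds; "effort": joint torques, N m; "ee_pos": TCP position; "ee_rot": TCP orientation; "force": force on the tool from outside, world axes, zero at the start; "torque": the same for the moment, N m; "gripper_width": finger opening in mm; "gripper_force": force on a finger pad.
Only numpy, scipy, OpenCV 4.12 (cv2) and the standard library are available. Lean on these libraries where they do the work, as an engineer would, in place of code of your own. Each camera call takes 0.05 s, during which the arm holds its last target. There are 200 camera calls.

## Task

The next dial to be worked on lies in its round cork holder at the back of the wooden bench shelf, hemmed in by the solvent dispenser, the amber bottle and the rubber dust blower. First clear all three of these onto the grey rubber mat, then set the cork holder in the middle of the blue work pad, and finally put the dispenser, the bottle and the blower back on the shelf, each on the very spot where it stood. Keep everything upright, set it down rather than dropping it, and do not shift the loupe or the oil pot at the ends of the shelf.

Things in the scene. Friction and masses are not known exactly. Their poses are not given: they have to be found in the camera images.
- dispenser: square glass solvent dispenser, white inside, loose, upright: body 50 x 50 mm, upright flat sides to 68 mm height, then a steel collar (30 mm across), dish (36 mm) and small glass ball; 98 mm high in all, 0.2 kg. origin: centre of its underside, z up. x and y are square to its sides. Which of the three tall things stands in which place changes
- bottle: loose round amber-glass bottle with black screw cap standing upright: body 50 mm across with upright sides from 3 to 70 mm height, shoulder to a 30 mm cap, 97 mm high in all, about 0.15 kg. origin: centre of its underside, z up.
- blower: loose black rubber dust blower standing upright: a bulb, foot 42 mm across, widest (52 mm) at 48 to 52 mm height, closing to 20 mm at 82 mm, with a thin steel nozzle on top up to 100 mm; rigid to the grip, about 0.09 kg. origin: centre of its underside, z up.
- cork_rest: loose round cork dial holder: a light-brown cork disc 50 mm across and 26 mm high with a 31 mm dark-blue watch dial set in the top, about 0.045 kg. origin: centre of its underside, z up. At the start it is close to the shelf's back rail with the three tall things around it, in front and at both sides, 5 to 30 mm from it
- shelf: wooden bench shelf, fixed: board 150 mm deep (x, + to the back), 360 mm wide (y), top 12 mm over the bench; rail on the back edge and cheeks at the rear of both ends, 12 mm thick, 22 mm above the board; open in front. Origin: centre of its underside. Tall things start near (-39, 0), (12, 72), (12, -72) mm, the cork holder near (29, 0), a few mm off
- side_mat: the dark grey rubber mat lying on the bench at one side, fixed, 130 mm (its x) by 240 mm (its y), 3 mm thick, empty: the side area. Origin: centre of its underside. It holds the three things in a row along its y, 75 mm apart
- work_pad: the small blue work pad lying on the bench at the other side, fixed, 100 mm (its x) by 120 mm (its y), 3 mm thick. Origin: centre of its underside
- loupe: black eye loupe standing on the shelf near one end, 32 mm across, 28 mm high; to be left alone. origin: centre of its underside, z up.
- oil_pot: brass oil pot with steel lid standing on the shelf near the other end, 32 mm across, 26 mm high; to be left alone. origin: centre of its underside, z up.

How it is judged:
By the outcome, as a careful person would: the job done as asked, in the order asked, and still so for the second after the job is handed in, with the robot touching nothing.
It also fails if it takes over 144 s, if anything falls off the work surface, if the arm or the gripper's body presses on something with over 40 N, if the wrist force passes 120 N, or if a joint passes its speed limit or range.

## Working session

There is one attempt and no reset: what is moved stays moved. The work goes in short steps, Python scripts to look and compute and a shell command to move; the robot and the scene stay as the last step left them, time stands still between calls to the robot, and variables do not carry over. Pictures are saved under pics/ and viewed, at most 14 in all, crops included, and the job is handed in when it is done.

```bash
mkdir -p pics; ls
python3 - <<'E'
from workcell import env
import cv2,numpy as np
s=env.state();print(s)
for n in("scene","top"):
    im=env.grab_frame(n);cv2.imwrite(f"pics/{n}0.png",im[:,:,::-1])
    c=env.camera_model(n);print(n,{k:np.round(v,3).tolist() if not isinstance(v,str) else v for k,v in c.items()})
E
```

```text
pics
{'time_s': 0.0, 'qpos': array([ 6.88138078e+01,  1.83536258e+01,  8.97051525e+01, -1.74082028e-03,
        7.20421782e+01, -1.14568701e+00]), 'qvel': array([-0.13466541, -0.05758585, -0.03604844,  0.01602556, -0.01458181,
       -0.05808673]), 'effort': array([-1.36585633e-03, -4.12460446e+01, -2.31970417e+01,  7.24014686e-02,
        4.59524291e-02, -1.67341805e-04]), 'ee_pos': array([196.87493162, 539.73077224, 213.10886082]), 'ee_rot': array([-1.79899031e+02, -3.63857264e-04,  1.59960033e+02]), 'force': array([ 0.18615568,  0.10955447, -0.34018258]), 'torque': array([ 0.01801514,  0.00386757, -0.00181432]), 'gripper_force': 0.0, 'gripper_width': 91.1890992695995}
scene {'fx': 416.987, 'fy': 416.987, 'cx': 326.311, 'cy': 200.322, 'camera_from_world': [[-0.686, 0.727, 0.015, 352.188], [-0.431, -0.423, 0.797, 217.019], [0.586, 0.54, 0.604, -1125.879], [0.0, 0.0, 0.0, 1.0]]}
top {'fx': 448.604, 'fy': 448.604, 'cx': 314.402, 'cy': 199.778, 'camera_from_world': [[0.024, -1.0, 0.002, -2.695], [0.981, 0.024, 0.192, -568.933], [-0.192, -0.002, 0.981, -913.556], [0.0, 0.0, 0.0, 1.0]]}
```

View pics/scene0.png

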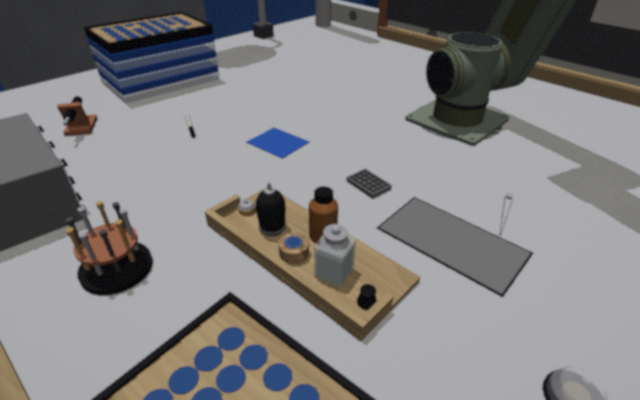

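View pics/top0.png

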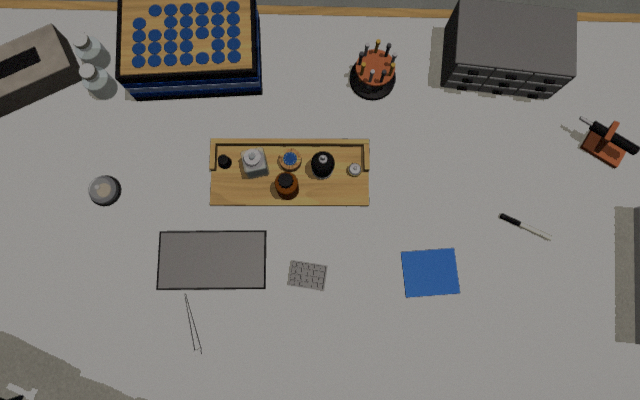

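The scene camera looks from behind the shelf. In the top view, the shelf is at about (290,172). The bottle is in front at (287,185), the dispenser on the left at (254,160) and the blower on the right at (322,163), with the cork at (290,159). The mat is at (212,260), the pad at (430,272), the loupe at (224,161) and the oil pot at (355,169).

```bash
cat > h.py <<'E'
from workcell import env
import cv2,numpy as np
def ray(c,uv,z):
    "pixels -> world points on plane z"
    M=np.array(c["camera_from_world"]);R,t=M[:3,:3],M[:3,3];o=-R.T@t
    uv=np.atleast_2d(np.asarray(uv,float))
    d=np.c_[(uv[:,0]-c["cx"])/c["fx"],-(uv[:,1]-c["cy"])/c["fy"],-np.ones(len(uv))]@R
    return o+d*((z-o[2])/d[:,2])[:,None]
def big(m,k=1):
    cs,_=cv2.findContours(m.astype(np.uint8),cv2.RETR_EXTERNAL,cv2.CHAIN_APPROX_NONE)
    return sorted(cs,key=cv2.contourArea)[::-1][:k]
def rect(c,cnt,z):
    p=ray(c,cnt[:,0,:],z)[:,:2].astype(np.float32)
    return cv2.minAreaRect(p)
E
python3 - <<'E'
from h import *
im=cv2.imread("pics/top0.png");c=env.camera_model("top");print(c.keys())
hsv=cv2.cvtColor(im,cv2.COLOR_BGR2HSV);H,S,V=cv2.split(hsv)
def roi(m,x0,y0,x1,y1):
    r=np.zeros_like(m,dtype=np.uint8);r[y0:y1,x0:x1]=m[y0:y1,x0:x1];return r
print("pad",rect(c,big(roi((H>100)&(H<130)&(S>120),390,235,470,310))[0],3))
print("mat",rect(c,big(roi(V<140,140,215,280,300))[0],3))
print("shelf",rect(c,big(roi((S>60)&(H<30),200,130,380,215))[0],12))
for n,uv,z in(("disp",(253,156),105),("bottle",(287,181),109),("blower",(322,160),100),("cork",(290,159),38),("loupe",(224,161),40),("oil",(355,169),38)):print(n,ray(c,uv,z)[0].round(1))
cw=env.camera_model("wrist");s=env.state()
M=np.array(cw["camera_from_world"]);print("wristcam",(-M[:3,:3].T@M[:3,3]).round(1),M[:3,:3].round(3).tolist(),cw["fx"],cw["cx"],cw["cy"],s["ee_pos"])
E
```

```text
dict_keys(['fx', 'fy', 'cx', 'cy', 'camera_from_world'])
pad ((422.25982666015625, -247.62144470214844), (97.9820556640625, 118.72575378417969), 5.735549449920654)
mat ((438.281005859375, 236.06454467773438), (132.20803833007812, 241.6057891845703), 1.374159336090088)
shelf ((642.912353515625, 70.7073974609375), (158.03018188476562, 367.3670349121094), 1.3819098472595215)
disp [649. 141. 105.]
bottle [596.2  68.  109. ]
blower [645.3  -3.1 100. ]
cork [663.9  67.8  38. ]
loupe [655.1 214.6  40. ]
oil [644.3 -77.9  38. ]
wristcam [123.1 566.7 382.7] [[0.344, 0.939, -0.002], [-0.903, 0.33, -0.275], [-0.258, 0.096, 0.961]] 301.0143395142913 322.3435373714109 199.8365658158475 [196.89611529 539.76668623 213.21785764]
```

```bash
python3 -m jog '{"jaw":[91,91,91,91],"slide":[[0,0,-0.5],[0,0,-0.5],[0,0,-0.5],[0,0,0]],"spin":[-1,-1,-0.5,0]}'
for i in 1 2; do python3 -m jog '{"jaw":[91,91,91,91,91,91,91,91],"slide":[[-0.84,-0.98,0],[-0.84,-0.98,0],[-0.84,-0.98,0],[-0.84,-0.98,0],[-0.84,-0.98,0],[-0.84,-0.98,0],[-0.84,-0.98,0],[-0.84,-0.98,0]],"spin":[0,0,0,0,0,0,0,0]}'; done
python3 -m jog '{"jaw":[91,91,91],"slide":[[0,0,0],[0,0,0],[0,0,0]],"spin":[0,0,0]}'
python3 - <<'E'
from h import *
im=env.grab_frame("wrist");cv2.imwrite("pics/w1.png",im[:,:,::-1])
import json;c=env.camera_model("wrist");json.dump({k:np.array(v).tolist() for k,v in c.items()},open("w1.json","w"))
print(env.state()["ee_pos"],env.state()["ee_rot"])
E
```

```text
time_s: 0.5
ee_pos: [197.4, 541.1, 260.6]
ee_rot: [179.8, 0.1, 179.9]
force: [0.1, -0.6, 0.3]
gripper_width: 91.5
gripper_force: 0.0
time_s: 1.3
ee_pos: [398.8, 303.2, 257.9]
ee_rot: [-180.0, -0.1, 179.9]
force: [0.2, 0.2, -0.6]
gripper_width: 91.0
gripper_force: 0.0
time_s: 2.1
ee_pos: [600.3, 68.1, 257.6]
ee_rot: [180.0, -0.1, 179.8]
force: [0.0, -0.1, 0.1]
gripper_width: 90.8
gripper_force: 0.0
time_s: 2.4
ee_pos: [599.0, 70.2, 258.3]
ee_rot: [180.0, -0.1, 180.0]
force: [-1.0, -0.4, 0.6]
gripper_width: 91.1
gripper_force: 0.0
[599.00024984  70.45323209 258.61789795] [ 1.79977528e+02 -6.17767596e-02  1.79993600e+02]
```

View pics/w1.png

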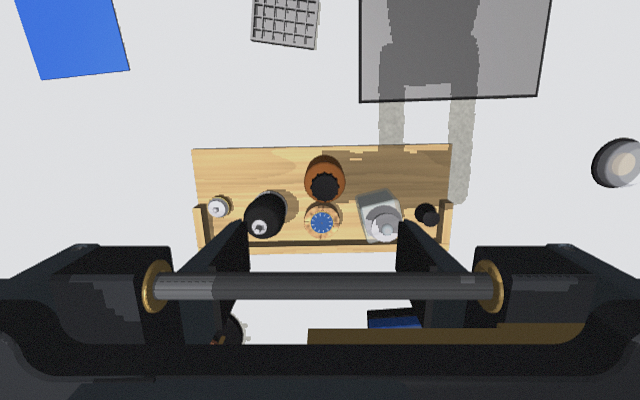

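The wrist view shows the bottle cap at (325,187), the cork dial at (321,222), the dispenser top at (385,228) and the blower nozzle at (259,227). I'll zoom in for precise pixels.

Run:
```python
from h import *
im=cv2.imread("pics/w1.png")
cv2.imwrite("pics/w1z.png",cv2.resize(im[145:255,210:450],None,fx=3.3,fy=3.3,interpolation=cv2.INTER_CUBIC))
```

```text
(no output)
```

View pics/w1z.png

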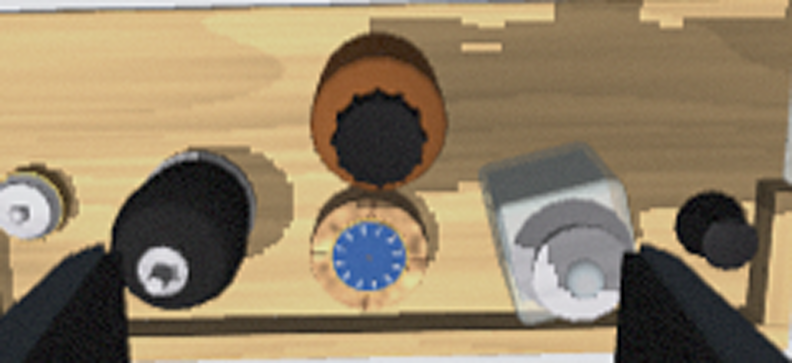

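Run:
```python
from h import *
import json
c=json.load(open("w1.json"))
f=lambda X,Y:(210+X/3.3,145+Y/3.3)
for n,p,z in(("bottle",(379,139),109),("cork",(368,256),38),("ball",(585,278),104),("nozzle",(162,272),112),
 ("bulbTop?",(162,272),94),("d base L",(480,170),12),("d base R",(583,143),12),("d top L",(499,213),80),("d top back L",(527,322),80),("d top R",(624,184),80),("loupe",(730,243),40),("oil",(20,212),38)):
    print(n,ray(c,f(*p),z)[0].round(1))
im=cv2.imread("pics/w1.png");H,S,V=cv2.split(cv2.cvtColor(im,cv2.COLOR_BGR2HSV))
r=np.zeros_like(V);r[140:262,185:455]=((S>50)&(H<30))[140:262,185:455]
print("shelf front px",[ray(c,p,12)[0].round(1).tolist() for p in((192,149),(451,144))])
```

```text
bottle [597.3  73.  109. ]
cork [664.6  69.   38. ]
ball [648.5 145.  104. ]
nozzle [642.9  -0.8 112. ]
bulbTop? [649.9  -4.8  94. ]
d base L [634.5 117.7  12. ]
d base R [622.5 161.8  12. ]
d top L [632.3 117.4  80. ]
d top back L [675.8 129.5  80. ]
d top R [621.3 162.6  80. ]
loupe [658.4 218.9  40. ]
oil [645.  -74.3  38. ]
shelf front px [[566.6, -108.4, 12.0], [560.4, 246.1, 12.0]]
```

Run:
```python
from h import *
im=cv2.imread("pics/top0.png");c=env.camera_model("top")
cv2.imwrite("pics/top0z.png",cv2.resize(im[135:210,205:375],None,fx=4.5,fy=4.5,interpolation=cv2.INTER_CUBIC))
```

```text
(no output)
```

View pics/top0z.png

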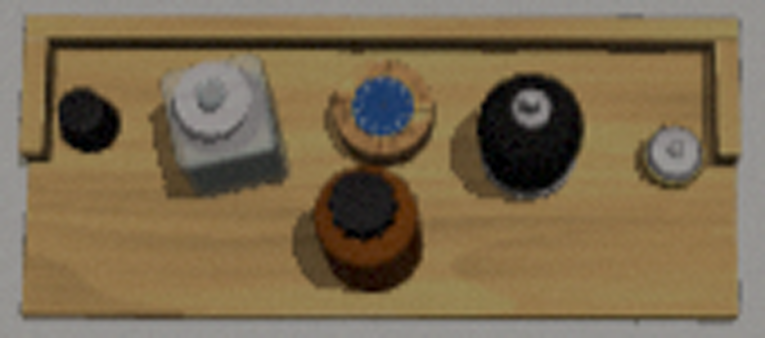

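Run:
```python
from h import *
c=env.camera_model("top");f=lambda X,Y:(204.6+X/4.5,134.6+Y/4.5)
for n,p,z in(("bottle",(363,203),109),("ball",(211,92),104),("nozzle",(532,105),112),("dial",(383,106),38),("loupe",(81,119),30),("FL",(23,316),12),("FR",(739,316),12)):print(n,ray(c,f(*p),z)[0].round(1))
```

```text
bottle [598.9  71.6 109. ]
ball [651.3 144.4 104. ]
nozzle [646.3  -4.5 112. ]
dial [665.8  68.5  38. ]
loupe [657.7 219.9  30. ]
FL [560.  246.4  12. ]
FR [ 568.7 -111.9   12. ]
```

```bash
python3 -m jog '{"jaw":[91,91,91,91,91,91,91,91,91,91],"slide":[[0.05,0.07,0],[0,0,1],[0,0,1],[0,0,1],[0,0,1],[0,0,1],[0,0,1],[0,0,0.8],[0,0,0.4],[0,0,0]],"spin":[0,0,0,0,0,0,0,0,0,0]}' 20
python3 -m jog '{"jaw":[0,0,0,0,0,0,0,0,0,0],"slide":[[0,0,0],[0,0,0],[0,0,0],[0,0,0],[0,0,0],[0,0,0],[0,0,0],[0,0,0],[0,0,0],[0,0,0]],"spin":[0,0,0,0,0,0,0,0,0,0]}' 20
```

```text
time_s: 3.45
ee_pos: [597.1, 72.2, 41.7]
ee_rot: [-180.0, -0.2, -180.0]
force: [-0.8, 0.1, 0.8]
gripper_width: 90.8
gripper_force: 0.0
time_s: 4.45
ee_pos: [598.6, 71.7, 43.3]
ee_rot: [180.0, 0.0, 180.0]
force: [-0.7, 0.7, 3.9]
gripper_width: 49.7
gripper_force: 20.0
```

```bash
python3 -m jog '{"jaw":[0,0,0,0,0,0,0,0,0,0],"slide":[[0,0,-1],[0,0,-1],[1,0,0],[1,0,0],[0.9,1,0],[0.9,1,0],[0.9,1,0],[0.9,1,0],[0.02,1,0],[0,0.46,0]],"spin":[0,0,0,0,0,0,0,0,0,0]}'
python3 -m jog '{"jaw":[0,0,0,0,0,0,0,0,0],"slide":[[0,0,0],[0,0,1],[0,0,0.7],[0,0,0.3],[0,0,0.1],[0,0,0.1],[0,0,0.04],[0,0,0],[0,0,0]],"spin":[0,0,0,0,0,0,0,0,0]}'
```

```text
time_s: 5.45
ee_pos: [429.1, 237.2, 102.5]
ee_rot: [180.0, -0.0, -179.9]
force: [0.0, 0.5, -2.1]
gripper_width: 50.0
gripper_force: 20.0
time_s: 6.35
ee_pos: [430.4, 235.7, 36.3]
ee_rot: [180.0, 0.1, 180.0]
force: [-1.1, 0.5, -1.4]
gripper_width: 49.2
gripper_force: 20.0
```

```bash
python3 -m jog '{"jaw":[0,0,0,0],"slide":[[0,0,0.03],[0,0,0.03],[0,0,0],[0,0,0]],"spin":[0,0,0,0]}'
```

```text
time_s: 6.75
ee_pos: [430.1, 235.7, 34.3]
ee_rot: [180.0, 0.0, 180.0]
force: [-1.0, 0.4, 1.8]
gripper_width: 49.7
gripper_force: 20.0
```

```bash
python3 -m jog '{"jaw":[75,75,75,75,75,75,75,75,75],"slide":[[0,0,0],[0,0,0],[0,0,0],[0,0,-0.5],[0,0,-1],[0,0,-1],[0,0,-1],[0,0,-1],[0,0,-1]],"spin":[0,0,0,0,0,0,0,0,0]}'
python3 -m jog '{"jaw":[75,75,75,75,75,75,75,75,75,75],"slide":[[-0.82,-0.38,-0.25],[-0.82,-0.38,-0.25],[-0.82,-0.38,-0.25],[-0.82,-0.38,-0.25],[-0.82,-0.38,-0.25],[-0.82,-0.38,-0.25],[-0.82,-0.38,-0.25],[-0.82,-0.38,-0.25],[0,0,0],[0,0,0]],"spin":[0,0,0,0,0,0,0,0,0,0]}'
python3 - <<'E'
from h import *
import json
c=env.camera_model("wrist");json.dump({k:np.array(v).tolist() for k,v in c.items()},open("w2.json","w"))
im=env.grab_frame("wrist")[:,:,::-1];cv2.imwrite("pics/w2.png",im)
p=np.array([650,145,60,1]);q=np.array(c["camera_from_world"])@p;u=c["cx"]+c["fx"]*q[0]/-q[2];v=c["cy"]-c["fy"]*q[1]/-q[2];print(u,v)
u0,v0=int(u)-60,int(v)-60;print(u0,v0)
cv2.imwrite("pics/w2z.png",cv2.resize(im[v0:v0+120,u0:u0+160],None,fx=5,fy=5,interpolation=cv2.INTER_CUBIC))
E
```

```text
time_s: 7.65
ee_pos: [429.7, 235.4, 200.1]
ee_rot: [180.0, -0.0, 180.0]
force: [0.7, -0.5, -0.0]
gripper_width: 74.9
gripper_force: 0.0
time_s: 8.65
ee_pos: [626.5, 144.0, 258.2]
ee_rot: [180.0, -0.1, 179.9]
force: [-0.5, -0.1, 0.4]
gripper_width: 75.2
gripper_force: 0.0
323.38720773408113 197.54001027844987
263 137
```

View pics/w2z.png

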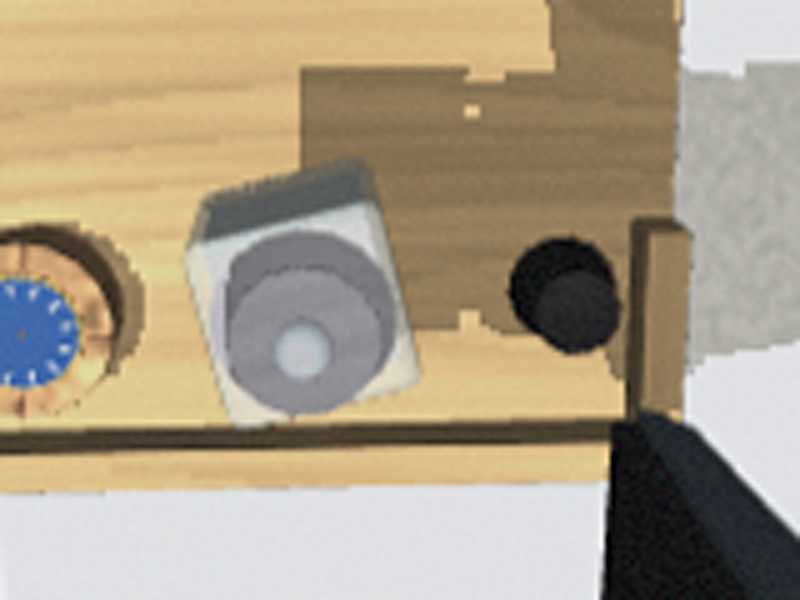

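The dispenser top face has corners at (188,243), (378,200), (420,380) and (238,428), with the ball at (303,351), so it is turned about 14°.

Run:
```python
from h import *
import json
c=json.load(open("w2.json"));f=lambda X,Y:(262.6+X/5,136.6+Y/5)
P=np.array([ray(c,f(*p),80)[0] for p in((188,243),(378,200),(420,380),(238,428))]);print(P.round(1),P.mean(0).round(1))
e=[P[1]-P[0],P[2]-P[3]];print([np.degrees(np.arctan2(-v[0],v[1])).round(1) for v in e],[np.degrees(np.arctan2(v[1],v[0])).round(1) for v in(P[3]-P[0],P[2]-P[1])],[np.linalg.norm(v).round(1) for v in e])
print("ball",ray(c,f(303,351),104)[0].round(1),"dial",ray(c,f(22,335),38)[0].round(1),env.state()["ee_pos"])
```

```text
[[629.2 117.5  80. ]
 [619.  162.4  80. ]
 [663.6 173.1  80. ]
 [675.8 128.7  80. ]] [646.9 145.4  80. ]
[np.float64(12.8), np.float64(15.4)] [np.float64(13.5), np.float64(13.5)] [np.float64(46.1), np.float64(46.1)]
ball [648.6 144.6 104. ] dial [664.4  68.8  38. ] [625.91986901 144.29553303 258.26442654]
```

```bash
python3 -m jog '{"jaw":[75,75,75,75,75,75,75,75,75,75],"slide":[[-0.72,0.01,0],[0,0,0],[0,0,0],[0,0,1],[0,0,1],[0,0,1],[0,0,1],[0,0,1],[0,0,1],[0,0,0.8]],"spin":[0,-0.87,-0.87,0,0,0,0,0,0,0]}'
python3 -m jog '{"jaw":[75,75,0,0,0,0,0,0,0,0],"slide":[[0,0,0.4],[0,0,0],[0,0,0],[0,0,0],[0,0,0],[0,0,0],[0,0,0],[0,0,0],[0,0,0],[0,0,0]],"spin":[0,0,0,0,0,0,0,0,0,0]}' 20
```

```text
time_s: 9.7
ee_pos: [646.2, 145.1, 53.2]
ee_rot: [180.0, -0.1, -166.1]
force: [1.1, -0.0, -0.6]
gripper_width: 75.1
gripper_force: 0.0
time_s: 10.7
ee_pos: [648.9, 144.6, 44.2]
ee_rot: [180.0, 0.1, -166.1]
force: [-0.7, 0.4, 6.1]
gripper_width: 50.1
gripper_force: 19.9
```

```bash
python3 -m jog '{"jaw":[0,0,0,0],"slide":[[0,0,-1],[0,0,-1],[0,0,0],[0,0,0]],"spin":[0,0,0.87,0.87]}'
python3 -m jog '{"jaw":[0,0,0,0,0,0,0,0,0,0],"slide":[[0.4,1,0],[0.4,1,0],[0.6,1,0],[0.9,1,0],[0.94,1,0],[1,0.7,0],[1,0,0],[1,0,0],[0.5,0,0],[0,0,0]],"spin":[0,0,0,0,0,0,0,0,0,0]}'
python3 -m jog '{"jaw":[0,0,0,0,0,0,0,0,0],"slide":[[0,0,1],[0,0,0.7],[0,0,0.3],[0,0,0.1],[0,0,0.1],[0,0,0.04],[0,0,0.03],[0,0,0.03],[0,0,0]],"spin":[0,0,0,0,0,0,0,0,0]}'
```

```text
time_s: 11.1
ee_pos: [648.5, 144.4, 103.7]
ee_rot: [180.0, 0.1, 179.7]
force: [-0.0, -0.4, -2.3]
gripper_width: 50.0
gripper_force: 19.9
time_s: 12.1
ee_pos: [444.5, 315.3, 102.8]
ee_rot: [-180.0, -0.1, -180.0]
force: [0.0, 0.2, -2.3]
gripper_width: 49.7
gripper_force: 19.9
time_s: 13.0
ee_pos: [446.8, 315.9, 35.2]
ee_rot: [179.9, 0.1, 180.0]
force: [-1.5, 0.0, 5.4]
gripper_width: 50.2
gripper_force: 19.9
```

```bash
python3 -m jog '{"jaw":[62,62,62,62,62,62,62,62,62,62],"slide":[[0,0,0],[0,0,0],[0,0,-0.5],[0,0,-1],[0,0,-1],[0,0,-1],[0,0,-1],[0,0,-1],[0,0,-1],[0,0,-1]],"spin":[0,0,0,0,0,0,0,0,0,0]}'
python3 -m jog '{"jaw":[80,80,80,80,80,80,80,80,80,80],"slide":[[-0.58,-1,0],[-0.58,-1,0],[-0.58,-1,0],[-0.58,-1,0],[-0.58,-1,0],[-0.58,-1,0],[-0.58,-1,0],[-0.58,-1,0],[-0.58,-1,0],[-0.58,-1,0]],"spin":[0,0,0,0,0,0,0,0,0,0]}'
python3 -m jog '{"jaw":[80,80,80],"slide":[[0,-0.62,0],[0,0,0],[0,0,0]],"spin":[0,0,0]}'
python3 - <<'E'
from h import *
import json
c=env.camera_model("wrist");json.dump({k:np.array(v).tolist() for k,v in c.items()},open("w3.json","w"))
im=env.grab_frame("wrist")[:,:,::-1];cv2.imwrite("pics/w3.png",im)
q=np.array(c["camera_from_world"])@np.array([645,-2,60,1]);u=c["cx"]+c["fx"]*q[0]/-q[2];v=c["cy"]-c["fy"]*q[1]/-q[2]
u0,v0=int(u)-80,int(v)-60;print(u0,v0)
cv2.imwrite("pics/w3z.png",cv2.resize(im[v0:v0+120,u0:u0+160],None,fx=5,fy=5,interpolation=cv2.INTER_CUBIC))
E
```

```text
time_s: 14.0
ee_pos: [446.0, 315.5, 260.1]
ee_rot: [180.0, 0.0, 180.0]
force: [0.8, 0.4, -0.1]
gripper_width: 62.2
gripper_force: 0.0
time_s: 15.0
ee_pos: [620.5, 14.2, 258.7]
ee_rot: [180.0, -0.0, 180.0]
force: [0.3, 0.3, 0.3]
gripper_width: 79.7
gripper_force: 0.0
time_s: 15.3
ee_pos: [619.8, -2.9, 258.7]
ee_rot: [179.9, -0.0, 179.9]
force: [-0.1, 0.3, 0.1]
gripper_width: 80.1
gripper_force: 0.0
243 138
```

View pics/w3z.png

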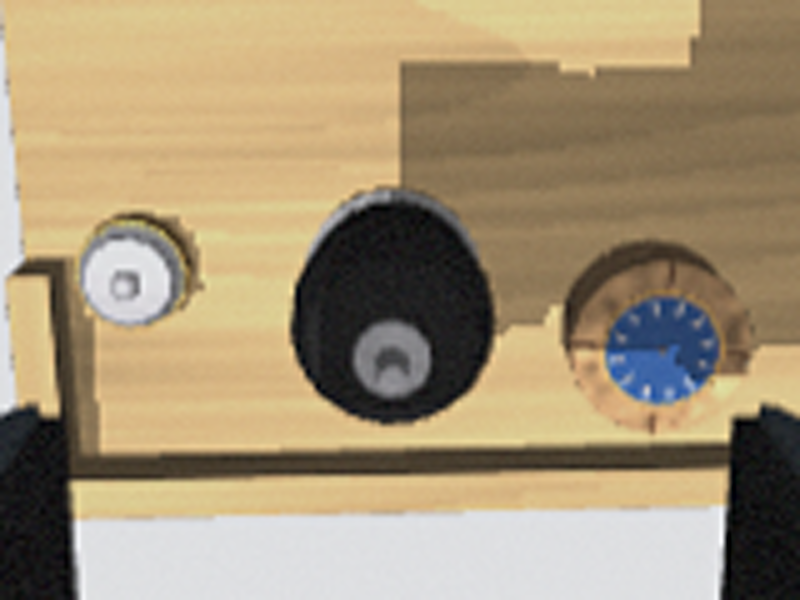

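The blower silhouette spans columns 291–494 in the crop (centre 392), with the cap disc at (392,358). The dial is at (664,351).

Run:
```python
from h import *
import json
c=json.load(open("w3.json"));f=lambda X,Y:(242.6+X/5,137.6+Y/5)
for n,p,z in(("disc",(392,358),94),("tip?",(392,362),112),("bulb centre",(392,310),62),("dial",(664,351),38)):print(n,ray(c,f(*p),z)[0].round(1))
```

```text
disc [648.2  -4.6  94. ]
tip? [643.4  -4.5 112. ]
bulb centre [645.7  -4.7  62. ]
dial [664.4  69.1  38. ]
```

```bash
python3 -m jog '{"jaw":[70,70,70,70,70,70,70,70,70,70],"slide":[[-0.85,-0.06,0],[0,0,0],[0,0,1],[0,0,1],[0,0,1],[0,0,1],[0,0,1],[0,0,1],[0,0,0.8],[0,0,0.4]],"spin":[0,0,0,0,0,0,0,0,0,0]}'
python3 -m jog '{"jaw":[70,0,0,0,0,0,0,0,0,0],"slide":[[0,0,0],[0,0,0],[0,0,0],[0,0,0],[0,0,0],[0,0,0],[0,0,0],[0,0,0],[0,0,0],[0,0,0]],"spin":[0,0,0,0,0,0,0,0,0,0]}' 20
```

```text
time_s: 16.35
ee_pos: [643.5, -3.6, 40.8]
ee_rot: [180.0, -0.2, -180.0]
force: [0.2, 1.2, -0.3]
gripper_width: 70.2
gripper_force: 0.0
time_s: 17.35
ee_pos: [646.5, -4.8, 44.5]
ee_rot: [180.0, 0.2, 179.9]
force: [-0.5, -0.3, 6.6]
gripper_width: 51.0
gripper_force: 20.0
```

```bash
python3 -m jog '{"jaw":[0,0,0,0,0,0,0,0,0,0],"slide":[[0,0,-1],[0,0,-1],[1,0,0],[1,0.8,0],[1,0.8,0],[1,0.8,0],[1,0.8,0],[1,0.8,0],[0.65,0.8,0],[0,0.55,0]],"spin":[0,0,0,0,0,0,0,0,0,0]}'
python3 -m jog '{"jaw":[0,0,0,0,0,0,0,0,0,0],"slide":[[0,0,0],[0,0,1],[0,0,0.7],[0,0,0.3],[0,0,0.1],[0,0,0.1],[0,0,0.04],[0,0,0.03],[0,0,0.03],[0,0,0]],"spin":[0,0,0,0,0,0,0,0,0,0]}'
```

```text
time_s: 18.35
ee_pos: [442.5, 156.3, 102.8]
ee_rot: [-180.0, -0.2, -180.0]
force: [0.8, 0.9, -1.4]
gripper_width: 51.2
gripper_force: 20.0
time_s: 19.35
ee_pos: [446.8, 155.8, 35.5]
ee_rot: [180.0, 0.1, 180.0]
force: [-1.7, -0.9, 8.2]
gripper_width: 50.8
gripper_force: 20.0
```

```bash
python3 -m jog '{"jaw":[64,64,64,64,64,64,64,64,64,64],"slide":[[0,0,0],[0,0,0],[0,0,-0.5],[0,0,-1],[0,0,-1],[0,0,-1],[0,0,-1],[0,0,-1],[0,0,-1],[0,0,-1]],"spin":[0,0,0,0,0,0,0,0,0,0]}'
python3 -m jog '{"jaw":[75,75,75,75,75,75,75,75,75,75],"slide":[[-0.91,-0.364,0],[-0.91,-0.364,0],[-0.91,-0.364,0],[-0.91,-0.364,0],[-0.91,-0.364,0],[-0.91,-0.364,0],[-0.91,-0.364,0],[-0.91,-0.364,0],[0,0,0],[0,0,0]],"spin":[0,0,0,0,0,0,0,0,0,0]}'
python3 - <<'E'
from h import *
im=env.grab_frame("scene")[:,:,::-1];cv2.imwrite("pics/s1.png",im)
E
```

```text
time_s: 20.35
ee_pos: [445.8, 155.6, 260.3]
ee_rot: [180.0, 0.0, 180.0]
force: [0.8, -0.4, 0.1]
gripper_width: 64.1
gripper_force: 0.0
time_s: 21.35
ee_pos: [664.3, 68.0, 258.1]
ee_rot: [180.0, -0.1, 179.9]
force: [-0.2, 0.8, -0.1]
gripper_width: 75.0
gripper_force: 0.0
```

View pics/s1.png

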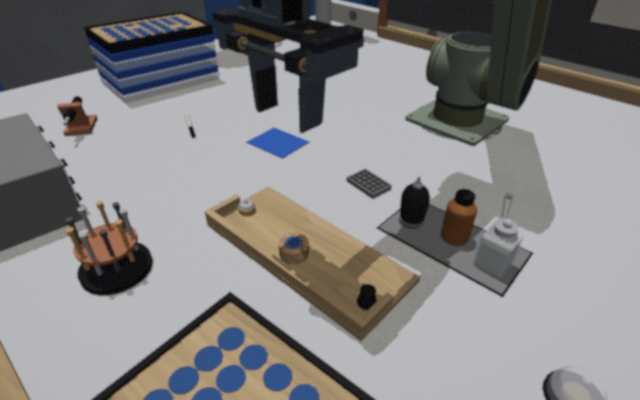

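All three stand upright on the mat, at (414,203), (460,215) and (500,245), and the cork is free at (294,247). Next I grip the cork.

```bash
python3 -m jog '{"jaw":[75,75,75,75,75,75,75,75,75,75],"slide":[[0,0,1],[0,0,1],[0,0,1],[0,0,1],[0,0,1],[0,0,1],[0,0,1],[0,0,0.7],[0,0,0.35],[0,0,0]],"spin":[0,0,0,0,0,0,0,0,0,0]}'
python3 -m jog '{"jaw":[0,0,0,0,0,0,0,0,0,0],"slide":[[0,0,0],[0,0,0],[0,0,0],[0,0,0],[0,0,0],[0,0,0],[0,0,0],[0,0,0],[0,0,0],[0,0,0]],"spin":[0,0,0,0,0,0,0,0,0,0]}' 12
```

```text
time_s: 22.4
ee_pos: [663.0, 68.6, 16.6]
ee_rot: [-180.0, -0.1, 180.0]
force: [-0.1, -0.0, -0.3]
gripper_width: 74.8
gripper_force: 0.0
time_s: 23.4
ee_pos: [665.1, 68.3, 18.6]
ee_rot: [180.0, 0.1, 180.0]
force: [-0.5, 0.8, 5.4]
gripper_width: 50.0
gripper_force: 12.0
```

```bash
python3 -m jog '{"jaw":[0,0,0,0,0,0,0,0,0],"slide":[[0,0,-1],[0,0,-1],[0,0,-1],[0.733,-0.958,0],[0.733,-0.958,0],[0.733,-0.958,0],[0.733,-0.958,0],[0.733,-0.958,0],[0.733,-0.958,0]],"spin":[0,0,0,0,0,0,0,0,0]}'
python3 -m jog '{"jaw":[0,0,0,0,0,0,0,0],"slide":[[0.733,-0.958,0],[0.733,-0.958,0],[0.733,-0.958,0],[0.733,-0.958,0],[0.733,-0.958,0],[0,0,0],[0,0,0],[0,0,0]],"spin":[0,0,0,0,0,0,0,0]}'
python3 - <<'E'
from h import *
im=env.grab_frame("top")[:,:,::-1].copy();c=env.camera_model("top")
w=env.camera_model("wrist");iw=env.grab_frame("wrist")[:,:,::-1].copy();cv2.imwrite("pics/w4.png",iw)
H,S,V=cv2.split(cv2.cvtColor(iw,cv2.COLOR_BGR2HSV))
m=((H>100)&(H<130)&(S>120));b=big(m)[0];r=rect(w,b,3);print("pad wrist",r,[x.round(1).tolist() for x in ray(w,b[[b[:,0,0].argmin(),b[:,0,1].argmin(),b[:,0,0].argmax(),b[:,0,1].argmax()],0],3)])
E
```

```text
time_s: 24.3
ee_pos: [531.1, -105.2, 107.2]
ee_rot: [180.0, -0.0, 180.0]
force: [0.1, -0.6, -0.2]
gripper_width: 49.7
gripper_force: 12.0
time_s: 25.1
ee_pos: [422.7, -247.3, 107.4]
ee_rot: [180.0, 0.0, 180.0]
force: [0.4, -0.3, -0.9]
gripper_width: 49.7
gripper_force: 12.0
pad wrist ((418.5428771972656, -248.4014892578125), (94.24601745605469, 118.37065124511719), 5.722469806671143) [[378.5, -311.9, 3.0], [366.2, -198.3, 3.0], [452.4, -186.3, 3.0], [462.8, -288.0, 3.0]]
```

View pics/w4.png

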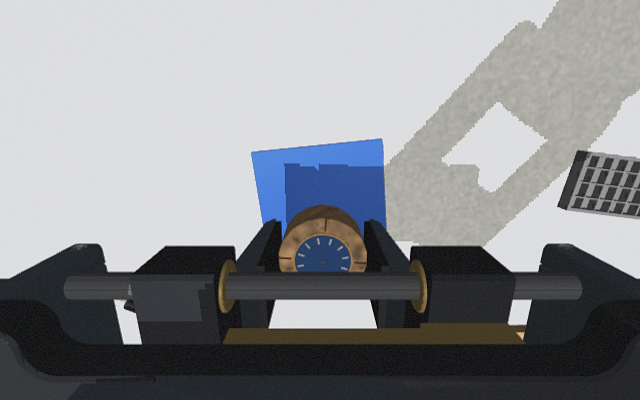

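The pad's front edge spans (251,152)–(382,139), which agrees with the top-view estimate. The cork is held level.

```bash
python3 -m jog '{"jaw":[0,0,0,0,0,0,0,0,0,0],"slide":[[0,0,1],[0,0,1],[0,0,0.7],[0,0,0.3],[0,0,0.1],[0,0,0.1],[0,0,0.04],[0,0,0.03],[0,0,0.02],[0,0,0]],"spin":[0,0,0,0,0,0,0,0,0,0]}'
```

```text
time_s: 26.2
ee_pos: [422.8, -248.0, 9.6]
ee_rot: [-180.0, 0.1, 180.0]
force: [0.2, 0.5, 5.1]
gripper_width: 49.8
gripper_force: 12.0
```

```bash
python3 -m jog '{"jaw":[80,80,80,80,80,80,80,80,80,80],"slide":[[0,0,0],[0,0,0],[0,0,0],[0,0,-0.34],[0,0,-1],[0,0,-1],[0,0,-1],[0,0,-1],[0,0,-1],[0,0,-1]],"spin":[0,0,0,0,0,0,0,0,0,0]}'
python3 -m jog '{"jaw":[64,64,64,64,64,64,64,64,64,64],"slide":[[-0.4,1,-1],[-0.38,1,-1],[0,1,0],[0,1,0],[0,1,0],[0,1,0],[0,1,0],[0,1,0],[0,1,0],[0,1,0]],"spin":[0,0,0,0,0,0,0,0,0,0]}'
python3 -m jog '{"jaw":[64,64,64,64,64,64,64,64,64,64],"slide":[[0,1,0],[0,1,0],[0,1,0],[0,1,0],[0,1,0],[0,1,0],[0,1,0],[0,1,0],[0,0.78,0],[0,0,0]],"spin":[0,0,0,0,0,0,0,0,0,0]}'
python3 - <<'E'
from h import *
im=env.grab_frame("top")[:,:,::-1].copy();c=env.camera_model("top")
H,S,V=cv2.split(cv2.cvtColor(im,cv2.COLOR_BGR2HSV))
def roi(m):
    r=np.zeros_like(V);r[235:310,390:470]=m[235:310,390:470];return r
print("pad",rect(c,big(roi(V<170))[0],3))
print("cork",rect(c,big(roi((H<28)&(S>50)&(V>60)))[0],38))
cv2.imwrite("pics/t2.png",cv2.resize(im[225:320,370:490],None,fx=4,fy=4,interpolation=cv2.INTER_CUBIC))
w=env.grab_frame("wrist")[:,:,::-1];cv2.imwrite("pics/w5.png",w);print(env.state()["ee_pos"])
E
```

```text
time_s: 27.2
ee_pos: [422.0, -247.6, 200.9]
ee_rot: [-180.0, 0.0, 180.0]
force: [-0.4, -0.9, 0.1]
gripper_width: 79.8
gripper_force: 0.0
time_s: 28.2
ee_pos: [445.5, 53.4, 259.6]
ee_rot: [180.0, 0.0, 180.0]
force: [-0.2, -1.0, -0.1]
gripper_width: 64.4
gripper_force: 0.0
time_s: 29.2
ee_pos: [445.8, 317.9, 259.2]
ee_rot: [179.9, 0.0, -179.9]
force: [0.5, -0.7, 0.1]
gripper_width: 63.9
gripper_force: 0.0
pad ((423.93914794921875, -248.51707458496094), (161.61602783203125, 182.6856689453125), 1.3507364988327026)
cork ((423.6119384765625, -245.43826293945312), (46.39069747924805, 47.24111557006836), 1.3586039543151855)
[445.75741566 315.37499116 259.12786924]
```

View pics/t2.png

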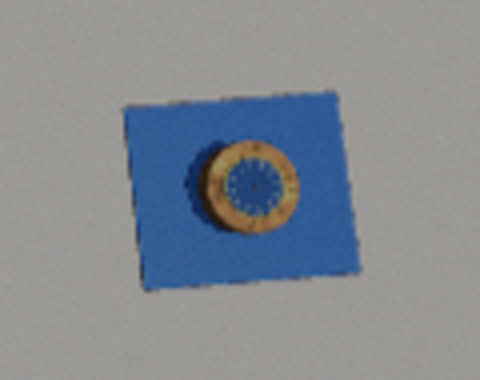

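The cork sits in the middle of the pad: the dial is at (255,186) in the crop and the pad centre at about (242,190), which parallax explains. Next is the dispenser.

```bash
python3 -m jog '{"jaw":[64,64,64,64,64,64,64,64,64,64],"slide":[[0,0,1],[0,0,1],[0,0,1],[0,0,1],[0,0,1],[0,0,1],[0,0,1],[0,0,0.4],[0,0,0.1],[0,0,0]],"spin":[0,0,0,0,0,0,0,0,0,0]}'
python3 -m jog '{"jaw":[0,0,0,0,0,0,0,0],"slide":[[0,0,0],[0,0,0],[0,0,0],[0,0,0],[0,0,0],[0,0,0],[0,0,0],[0,0,0]],"spin":[0,0,0,0,0,0,0,0]}' 20
python3 -m jog '{"jaw":[0,0,0,0,0,0,0,0,0,0],"slide":[[0,0,-1],[0,0,-1],[0,0,-0.3],[-0.5,0,0],[-1,0,0],[-1,0,0],[-1,-0.7,0],[-0.94,-1,0],[-0.9,-1,0],[-0.6,-1,0]],"spin":[0,0,0,0,0,0,0,0,0,0]}'
python3 -m jog '{"jaw":[0,0,0,0,0,0],"slide":[[-0.4,-1,0],[-0.4,-1,0],[0,0,0],[0,0,0],[0,0,0],[0,0,0]],"spin":[0,0,-0.87,-0.87,0,0]}'
```

```text
time_s: 30.3
ee_pos: [446.7, 315.5, 34.7]
ee_rot: [180.0, 0.1, 179.9]
force: [0.3, 0.1, 1.1]
gripper_width: 63.7
gripper_force: 0.0
time_s: 31.1
ee_pos: [446.9, 316.1, 35.3]
ee_rot: [179.9, 0.1, 180.0]
force: [-0.2, -0.8, 6.9]
gripper_width: 49.7
gripper_force: 20.0
time_s: 32.1
ee_pos: [626.1, 202.6, 100.1]
ee_rot: [-179.9, -0.1, 179.9]
force: [0.1, 0.5, -2.7]
gripper_width: 50.4
gripper_force: 20.0
time_s: 32.7
ee_pos: [648.0, 144.1, 101.2]
ee_rot: [180.0, -0.1, -166.3]
force: [0.2, 0.7, -1.8]
gripper_width: 50.0
gripper_force: 20.0
```

```bash
python3 -m jog '{"jaw":[0,0,0,0,0,0,0,0,0],"slide":[[0,0,0.9],[0,0,0.6],[0,0,0.2],[0,0,0.1],[0,0,0.1],[0,0,0.04],[0,0,0.03],[0,0,0],[0,0,0]],"spin":[0,0,0,0,0,0,0,0,0]}'
```

```text
time_s: 33.6
ee_pos: [648.5, 144.6, 44.4]
ee_rot: [180.0, 0.1, -166.1]
force: [0.7, -0.1, -1.1]
gripper_width: 49.9
gripper_force: 20.0
```

```bash
python3 -m jog '{"jaw":[0,0,0,0],"slide":[[0,0,0.03],[0,0,0.02],[0,0,0],[0,0,0]],"spin":[0,0,0,0]}'
```

```text
time_s: 34.0
ee_pos: [648.5, 144.6, 44.3]
ee_rot: [180.0, 0.1, -166.1]
force: [-2.1, -1.5, 7.1]
gripper_width: 50.3
gripper_force: 20.0
```

```bash
python3 -m jog '{"jaw":[70,70,70,70,70,70,70,70,70,70],"slide":[[0,0,0],[0,0,0],[0,0,0],[0,0,-0.62],[0,0,-0.8],[0,0,-1],[0,0,-1],[0,0,-1],[0,0,-1],[0,0,-1]],"spin":[0,0,0,0,0,0,0,0,0,0]}'
python3 -m jog '{"jaw":[64,64,64,64,64,64,64,64,64,64],"slide":[[0,0,-0.8],[0,0,0],[0,0,0],[1,0.37,0],[1,0,0],[1,0,0],[1,0,0],[1,0,0],[1,0,0],[0.74,0,0]],"spin":[0,0.87,0.87,0,0,0,0,0,0,0]}'
python3 -m jog '{"jaw":[64,64,64,64,64,64,64,64,64,64],"slide":[[0,0,0],[0,0,1],[0,0,1],[0,0,1],[0,0,1],[0,0,1],[0,0,1],[0,0,1],[0,0,0.5],[0,0,0]],"spin":[0,0,0,0,0,0,0,0,0,0]}'
python3 -m jog '{"jaw":[64,0,0,0,0,0,0,0,0],"slide":[[0,0,0],[0,0,0],[0,0,0],[0,0,0],[0,0,0],[0,0,0],[0,0,0],[0,0,0],[0,0,0]],"spin":[0,0,0,0,0,0,0,0,0]}' 20
```

```text
time_s: 35.0
ee_pos: [648.0, 144.4, 236.0]
ee_rot: [180.0, -0.0, -166.1]
force: [0.6, -0.8, 0.5]
gripper_width: 69.9
gripper_force: 0.0
time_s: 36.0
ee_pos: [444.1, 155.6, 258.9]
ee_rot: [180.0, -0.0, 180.0]
force: [-0.1, -0.1, 0.3]
gripper_width: 64.1
gripper_force: 0.0
time_s: 37.0
ee_pos: [445.4, 155.3, 31.7]
ee_rot: [-179.9, -0.2, 179.9]
force: [-0.3, -0.1, -0.1]
gripper_width: 64.2
gripper_force: 0.0
time_s: 37.9
ee_pos: [447.1, 156.0, 34.9]
ee_rot: [180.0, 0.2, 180.0]
force: [1.0, -0.3, 6.7]
gripper_width: 51.2
gripper_force: 20.0
```

```bash
python3 -m jog '{"jaw":[0,0,0,0,0,0,0,0,0,0],"slide":[[0,0,-1],[0,0,-1],[0,-0.55,-0.3],[-0.65,-0.8,0],[-1,-0.8,0],[-1,-0.8,0],[-1,-0.8,0],[-1,-0.8,0],[-1,-0.8,0],[-1,0,0]],"spin":[0,0,0,0,0,0,0,0,0,0]}'
python3 -m jog '{"jaw":[0,0,0,0,0,0,0,0,0,0],"slide":[[0,0,0],[0,0,0],[0,0,0.9],[0,0,0.6],[0,0,0.2],[0,0,0.1],[0,0,0.1],[0,0,0.04],[0,0,0.04],[0,0,0]],"spin":[0,0,0,0,0,0,0,0,0,0]}'
python3 -m jog '{"jaw":[0,0,0],"slide":[[0,0,0.03],[0,0,0],[0,0,0]],"spin":[0,0,0]}'
```

```text
time_s: 38.9
ee_pos: [645.7, -8.0, 102.3]
ee_rot: [-179.9, -0.1, 179.8]
force: [0.0, -0.0, -0.5]
gripper_width: 50.7
gripper_force: 20.0
time_s: 39.9
ee_pos: [645.7, -4.9, 44.1]
ee_rot: [180.0, 0.1, 180.0]
force: [0.2, -0.4, -1.1]
gripper_width: 51.3
gripper_force: 20.0
time_s: 40.2
ee_pos: [645.8, -4.9, 44.0]
ee_rot: [180.0, 0.1, 180.0]
force: [-2.2, -0.3, 4.9]
gripper_width: 51.0
gripper_force: 20.0
```

```bash
python3 -m jog '{"jaw":[70,70,70,70,70,70,70,70,70,70],"slide":[[0,0,0],[0,0,0],[0,0,0],[0,0,-0.4],[0,0,-1],[0,0,-1],[0,0,-1],[0,0,-1],[0,0,-1],[0,0,-1]],"spin":[0,0,0,0,0,0,0,0,0,0]}'
python3 -m jog '{"jaw":[66,66,66,66,66,66,66,66,66,66],"slide":[[0,0,-0.8],[0.9,1,0],[0.9,1,0],[0.9,1,0],[0.9,1,0],[0.9,1,0],[0.9,1,0],[0.9,1,0],[0.89,1.0,0],[0,0,0]],"spin":[0,0,0,0,0,0,0,0,0,0]}'
python3 -m jog '{"jaw":[66,66,66,66,66,66,66,66,66,66],"slide":[[0,0.01,0],[0,0,1],[0,0,1],[0,0,1],[0,0,1],[0,0,1],[0,0,1],[0,0,1],[0,0,0.49],[0,0,0]],"spin":[0,0,0,0,0,0,0,0,0,0]}'
python3 -m jog '{"jaw":[66,0,0,0,0,0,0,0,0],"slide":[[0,0,0],[0,0,0],[0,0,0],[0,0,0],[0,0,0],[0,0,0],[0,0,0],[0,0,0],[0,0,0]],"spin":[0,0,0,0,0,0,0,0,0]}' 20
```

```text
time_s: 41.2
ee_pos: [645.2, -4.9, 236.9]
ee_rot: [180.0, 0.1, 180.0]
force: [-0.0, -0.2, 0.2]
gripper_width: 69.9
gripper_force: 0.0
time_s: 42.2
ee_pos: [427.0, 237.8, 259.8]
ee_rot: [179.9, -0.0, -179.8]
force: [-0.0, -1.3, -0.4]
gripper_width: 66.0
gripper_force: 0.0
time_s: 43.2
ee_pos: [429.5, 233.8, 32.1]
ee_rot: [-179.9, -0.2, 179.9]
force: [1.0, 1.0, 0.1]
gripper_width: 66.0
gripper_force: 0.0
time_s: 44.1
ee_pos: [430.7, 235.8, 35.0]
ee_rot: [180.0, 0.1, 180.0]
force: [0.4, -1.5, 6.2]
gripper_width: 49.6
gripper_force: 20.0
```

```bash
python3 -m jog '{"jaw":[0,0,0,0,0,0,0,0,0,0],"slide":[[0,0,-1],[0,0,-1],[0,-0.46,-0.3],[-0.02,-1,0],[-0.9,-1,0],[-0.9,-1,0],[-0.9,-1,0],[-0.9,-1,0],[-1,0,0],[-1,0,0]],"spin":[0,0,0,0,0,0,0,0,0,0]}'
python3 -m jog '{"jaw":[0,0,0,0,0,0,0,0,0,0],"slide":[[0,0,0],[0,0,0],[0,0,0.9],[0,0,0.6],[0,0,0.2],[0,0,0.1],[0,0,0.1],[0,0,0.04],[0,0,0.04],[0,0,0]],"spin":[0,0,0,0,0,0,0,0,0,0]}'
python3 -m jog '{"jaw":[0,0,0],"slide":[[0,0,0.03],[0,0,0],[0,0,0]],"spin":[0,0,0]}'
```

```text
time_s: 45.1
ee_pos: [598.1, 69.3, 101.6]
ee_rot: [-180.0, -0.2, 179.8]
force: [0.8, 0.2, -1.9]
gripper_width: 49.6
gripper_force: 20.0
time_s: 46.1
ee_pos: [598.7, 71.7, 44.0]
ee_rot: [180.0, 0.1, 180.0]
force: [0.0, -0.0, -0.9]
gripper_width: 49.7
gripper_force: 20.0
time_s: 46.4
ee_pos: [598.7, 71.7, 44.0]
ee_rot: [180.0, 0.1, 180.0]
force: [-2.3, -0.3, 5.5]
gripper_width: 49.7
gripper_force: 20.0
```

```bash
python3 -m jog '{"jaw":[80,80,80,91,91,91,91,91,91,91],"slide":[[0,0,0],[0,0,0],[0,0,0],[0,0,-0.21],[0,0,-1],[0,0,-1],[0,0,-1],[0,0,-1],[0,0,-1],[0,0,-1]],"spin":[0,0,0,0,0,0,0,0,0,0]}'
python3 -m jog '{"jaw":[91,91,91,91,91],"slide":[[0,0,-1],[-0.05,-0.07,0],[0,0,0],[0,0,0],[0,0,0]],"spin":[0,0,0,0,0]}'
python3 - <<'E'
from h import *
im=env.grab_frame("wrist")[:,:,::-1].copy();cv2.imwrite("pics/w6.png",im);a=cv2.imread("pics/w1.png")
print(env.state()["ee_pos"])
cv2.imwrite("pics/cmp.png",np.vstack([cv2.resize(x[145:255,210:450],None,fx=2.7,fy=2.7,interpolation=cv2.INTER_CUBIC) for x in(a,im)]))
E
```

```text
time_s: 47.4
ee_pos: [598.2, 71.6, 230.7]
ee_rot: [180.0, 0.0, 180.0]
force: [0.2, -0.5, -0.1]
gripper_width: 91.2
gripper_force: 0.0
time_s: 47.9
ee_pos: [599.1, 69.4, 257.5]
ee_rot: [-180.0, -0.2, 180.0]
force: [0.5, 0.0, 1.0]
gripper_width: 90.6
gripper_force: 0.0
[599.24139273  69.47772222 257.59299445]
```

View pics/cmp.png

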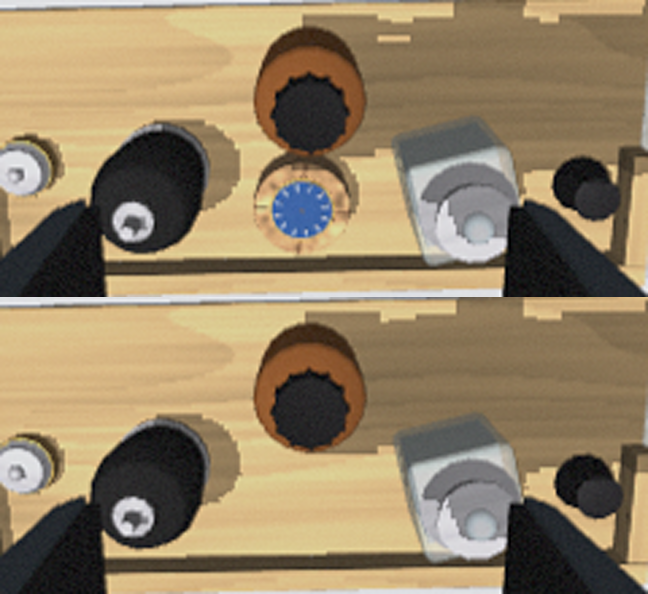

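The before and after views nearly coincide: bottle cap at (310,110) and (310,408−297), nozzle at (132,220) for both, dispenser ball at (480,228) for both. I'll put numbers on the shifts.

Run:
```python
from h import *
a=cv2.imread("pics/w1.png",0);b=cv2.imread("pics/w6.png",0)
for n,(x0,y0,x1,y1) in dict(cap=(306,166,345,203),noz=(250,205,270,238),disp=(362,190,396,240),loupe=(414,200,438,228),oil=(205,192,232,220),cheek=(440,198,455,240),frontL=(190,140,240,170)).items():
    k=6;T=cv2.resize(a[y0:y1,x0:x1],None,fx=k,fy=k,interpolation=cv2.INTER_CUBIC);m=6
    R=cv2.resize(b[y0-m:y1+m,x0-m:x1+m],None,fx=k,fy=k,interpolation=cv2.INTER_CUBIC)
    _,s,_,l=cv2.minMaxLoc(cv2.matchTemplate(R,T,cv2.TM_CCOEFF_NORMED));print(n,round(s,3),((np.array(l)/k)-m).round(2))
```

```text
cap 0.971 [ 0.   -0.33]
noz 0.99 [ 0.   -0.67]
disp 0.979 [0.67 0.  ]
loupe 0.986 [0.83 0.33]
oil 0.975 [0.5  0.33]
cheek 0.994 [0.83 0.33]
frontL 0.976 [0.5  0.17]
```

```bash
python3 -m jog '{"jaw":[91,91,91,91],"slide":[[0.5,0,-0.5],[0.5,0,-0.5],[0,0,0],[0,0,0]],"spin":[0,0,0,0]}'; python3 -c "
from workcell import env
print(env.job_done())"
```

```text
time_s: 48.35
ee_pos: [570.0, 69.6, 288.5]
ee_rot: [180.0, 0.0, 180.0]
force: [0.1, -0.5, -0.3]
gripper_width: 91.1
gripper_force: 0.0
the job is handed in; nothing more can be done
None
```

The job is done and handed in after 48 s: the cork holder stands in the middle of the blue pad (about 2 mm off centre by the top camera), and the dispenser, bottle and blower are back within about 1 mm of where they stood; the loupe and oil pot have not moved.

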